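Make up two microscope kits

ROBOT

A 6-joint arm with a two-finger parallel gripper is mounted at the origin on the work surface. World frame = base frame: x ahead of the robot, y to its left, z up, the work surface at z = 0. Lengths are in m, angles in rad, forces in N, time in s.
With the tool pointing down it reaches from about 0.35 to 0.775 m from the base axis. Payload 5.5 kg.
Tool frame: the origin (TCP) lies midway between the tips of the shut fingers; the grasp point (between the pads) lies 19 mm behind it (env.tcp_to_grasp is the distance from the TCP to the grasp point, in m); z points along the fingers, y is the direction in which the jaws open and shut (so a half turn about z gives the same grasp; the last joint's range is limited). The gripper opens to 85 mm and grips with 20 to 120 N. Pads are 22 mm wide; open, the fingers measure 114 mm over their backs; the gripper's body (76 mm by 85 mm) begins 54 mm behind the grasp point. The pads swing forward as they close: fully open they stand 13 mm farther back than shut.
Start: joints at [1.072, 0.313, 0.046, 1.304, 0, 1.431], TCP at [0.202, 0.538, 0.231] pointing down, gripper open.
Joint ranges: [-2.76, 2.76], [-0.86, 1.69], [-1.03, 1.26], [-2.2, 2.34], [-1.47, 1.5], [-3.14, 3.14]. Speed limits (rad/s): [2.57, 2.57, 3.14, 3.14, 3.14, 3.14].

INTERFACE

Orientations are given as a unit quaternion [w, x, y, z].
In Python, from workcell import get_state, viewer, hand_in, finder, env gives the robot as it stands.
- The arm moves only by the tool arm_command, never from a script. Its argument "motion" is a list of rows, each an object of numbers: "x", "y", "z": the shift along the tool's x, y, z in mm; "rx", "ry", "rz": the turn, a rotation vector about the tool's x, y, z in degrees; "hand": the closure, from -1 (fully open) to 1 (shut). A call has 1 to 10 rows; each row is the pose to reach, as a shift and turn from the pose commanded when the call began, along the tool's axes at that moment; what a row does not reach only later rows make up. A row lasts 1/8 s, in which the tool goes at most 62.5 mm and 10.7 degrees, less where a joint would pass 70% of its speed; a pose out of reach is approached as far as the arm can. A call with a gripper value outside its range is refused whole. The fingers move at their own pace and stop on an object; "force" is the grip in N (left out, the last holds). Time passes only in rows, so rows that repeat a pose let the fingers close. It gives the time, the measured TCP pose, the force and the opening at its end, in the units of the state.
- get_state(): the state, without advancing time (a new reading comes with each control period).
- viewer.read_camera(name): name is "scene" or "top" or "wrist"; returns a dict with "image" (480x640x3 uint8, red, green, blue), "z_map" (480x640 float32, m along the optical axis (not along the pixel's ray), 0 where there is no reading), "intrinsics" (3x3 intrinsics, pixels), "rvec" (rotation vector, rad) and "tvec" (3), from world to camera coordinates, as OpenCV has them. Camera axes: x right, y down, z forward; pixel columns grow to the right and rows downward; lengths in m; the calibration is good to about 2 mm. A picture is of the moment at which its call begins.
- hand_in(): hands the job in, once; it reports no verdict.
Trained networks look in a picture, given as the dict that the camera call returned (one of the last four; its "shot" number tells which), for a name from the list of things; names that differ only in an ending like _2 or _b are one class to them, and where a whole thing is asked for, a point or a joint stands for the part that bears it (a point fixed in the world has none). Each returns a list of dicts, best first, with "score" (0 to 1); they miss things now and then, are a little off and sometimes report something else, mostly with a low value. They report only what shows in the picture. A call takes as long as a camera call. They do not tell look-alikes from the thing itself.
- finder.find_in(picture, query): "at" ([column, row] in pixels, amid what is visible of it).
- finder.masks_of(picture, query): "region" (480x640 bool, what is visible of it) and "at" ([column, row] in pixels, amid what is visible of it).
The state is a dict: "clock": time; "joint_pos": joint angles; "qvel": joint speeds; "tau": joint torques, N m; "tcp_pos": TCP position; "orientation": TCP orientation; "wrist_force": force on the tool from outside, world axes, zero at the start; "ft_torque": the same for the moment, N m; "finger_gap": finger opening in m.
Only numpy, scipy, OpenCV 4.12 (cv2) and the standard library are available. Lean on these libraries where they do the work, as an engineer would, in place of code of your own. Each camera call takes 0.05 s, during which the arm holds its last target.

TASK

Make up the kits for today's two microscope sessions. First finish the live-cell kit in the two-bay tray, before anything goes into the other tray: the short objective in the small bay and the small culture dish in the large bay. Then fill the three-bay tray: the oil bottle in its smallest bay, the long objective in the middle bay and the filter cube in the largest bay; stand everything upright and flat on the bay floors, and leave the large dish where it is.

Things in the scene. Friction and masses are not known exactly. Their poses are not given: they have to be found in the camera images.
- tray_two: White two-bay plastic tray, fixed on the bench left or right of the stock at any yaw: 152 (x) x 72 (y) x 9 mm high; floor and walls 4 mm thick. Origin: centre of its underside, z up. Bays in a row along its x, each 64 mm wide in y: the small bay, 56 mm long, centred at x = -44 mm; the large bay, 84 mm long, centred at x = +30 mm.
- tray_three: White three-bay plastic tray, fixed on the bench on the other side, at any yaw: 208 (x) x 72 (y) x 9 mm high; floor and walls 4 mm thick. Origin: centre of its underside, z up. Bays in a row along its x, each 64 mm wide in y: smallest, 52 mm long, centred at x = -74 mm; middle, 62 mm long, at x = -13 mm; largest, 78 mm long, at x = +61 mm.
- objective_short: Short microscope objective standing upright, black with thin steel rings, glass on top: 26 mm diameter, 38 mm tall, straight-sided from 2 to 29 mm height, then narrowing to 16 mm. About 90 g. Origin at the centre of its underside, z up; round, so yaw is meaningless.
- objective_long: Long microscope objective standing upright, black with thin steel rings, cone-shaped nose on top: 32 mm diameter, 60 mm tall, straight-sided from 3 to 42 mm height, then narrowing to 12 mm. About 160 g. Origin at the centre of its underside, z up; round.
- dish_small: Small closed white culture dish, lid fixed on: 36 mm diameter (33 mm below the lid's skirt, under 5.6 mm height), 14 mm tall. About 22 g. Origin at the centre of its underside, z up; round.
- dish_large: Large closed white culture dish, like the small one but 60 mm diameter, 16 mm tall: not part of a kit, stays where it stands among the stock. Origin at the centre of its underside, z up.
- filter_cube: Black filter cube, a rectangular block 40 (x) x 34 (y) x 42 mm tall with a round green window in its top. About 85 g. Origin at the centre of its underside, z up; stands at any yaw, and fits its bay at any yaw.
- oil_bottle: Small closed amber glass bottle standing upright, paper label, black cap: 27 mm diameter, straight-sided up to 40 mm height, cap 18 mm wide, 58 mm tall in all, about 40 g. Origin: centre of its underside, z up; round. The six stock things stand on the bench (z = 0) in two loose rows of three, 90 mm or more apart, with a loose cap and ring under 10 mm high between.
Not all that is in view belongs to the job. What is shaped like the objective_short but blue or yellow is not meant.

How it is judged:
By the outcome, as a careful person would: the job done as asked, in the order asked, and still so for the second after the job is handed in, with the robot touching nothing.
It also fails if it takes over 112 s, if anything falls off the work surface, if the arm or the gripper's body presses on something with over 40 N, if the wrist force passes 120 N, or if a joint passes its speed limit or range.

## Working session

There is one attempt and no reset: what is moved stays moved. The work goes in short steps, Python scripts to look and compute and a tool call to move; the robot and the scene stay as the last step left them, time stands still between calls to the robot, and variables do not carry over. Pictures are saved under pics/ and viewed, and the job is handed in when it is done.

Besides the shell and the picture viewer there is one more tool, called after "Emit:" by a JSON object that holds its "api" and its "payload". arm_command: Moves the arm, as the interface text tells. Its arguments: {"type":"object","properties":{"motion":{"type":"array","items":{"type":"object","properties":{"x":{"type":"number"},"y":{"type":"number"},"z":{"type":"number"},"rx":{"type":"number"},"ry":{"type":"number"},"rz":{"type":"number"},"hand":{"type":"number"}}}},"force":{"type":"number"}},"required":["motion"]}

```bash
ls; mkdir -p pics; cat > h.py <<'E'
import numpy as np, cv2
from workcell import get_state, viewer, hand_in, finder, env
def save(p,n): cv2.imwrite('pics/'+n+'.png',cv2.cvtColor(p['image'],cv2.COLOR_RGB2BGR))
def cam(p):
    R=cv2.Rodrigues(np.array(p['rvec'],float))[0]; return np.array(p['intrinsics']),R,np.array(p['tvec']).ravel()
def cloud(p):
    K,R,t=cam(p); z=p['z_map']; v,u=np.indices(z.shape)
    X=np.stack([(u-K[0,2])/K[0,0]*z,(v-K[1,2])/K[1,1]*z,z],-1)
    W=(X-t)@R; W[z==0]=np.nan; return W
def ray(p,uv,zw):
    K,R,t=cam(p); d=np.array([(uv[0]-K[0,2])/K[0,0],(uv[1]-K[1,2])/K[1,1],1])@R; c=-R.T@t
    return c+d*(zw-c[2])/d[2]
E
python3 - <<'E'
from h import *
for n in ['scene','top','wrist']:
    p=viewer.read_camera(n); save(p,n+'0'); K,R,t=cam(p); print(n,K[0,0],(-R.T@t).round(3),R[2].round(3))
s=get_state(); print({k:np.round(v,3) for k,v in s.items()})
E
```

```text
pics
scene 460.4828667836188 [1.037 0.156 0.559] [-0.673 -0.201 -0.712]
top 499.6230056064221 [ 0.386 -0.019  0.983] [ 0.183  0.001 -0.983]
wrist 421.1072804876012 [0.133 0.564 0.372] [ 0.265 -0.101 -0.959]
{'clock': np.float64(0.15), 'joint_pos': array([ 1.072,  0.314,  0.045,  1.304, -0.   ,  1.431]), 'qvel': array([-0.001, -0.004,  0.004,  0.   ,  0.001, -0.   ]), 'tau': array([ 2.0000e-03, -4.8106e+01,  2.9882e+01,  1.4000e-02, -0.0000e+00,
       -0.0000e+00]), 'tcp_pos': array([0.202, 0.538, 0.231]), 'orientation': array([-0.   ,  0.178,  0.984, -0.001]), 'wrist_force': array([ 0.489, -0.269,  0.25 ]), 'ft_torque': array([-0.026, -0.001,  0.028]), 'finger_gap': np.float64(0.085)}
```

View pics/top0.png

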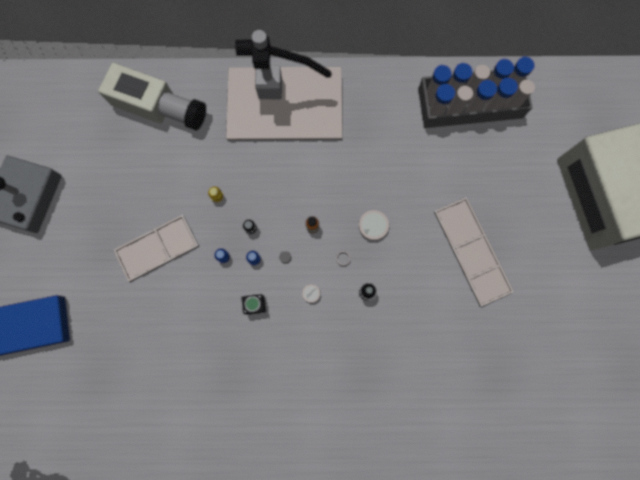

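View pics/scene0.png

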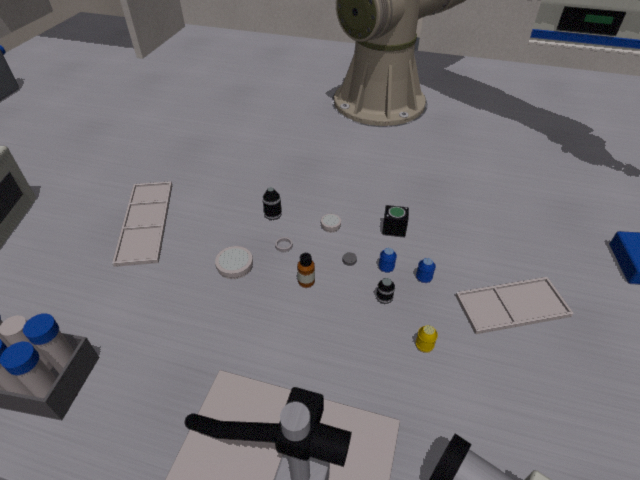

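View pics/wrist0.png

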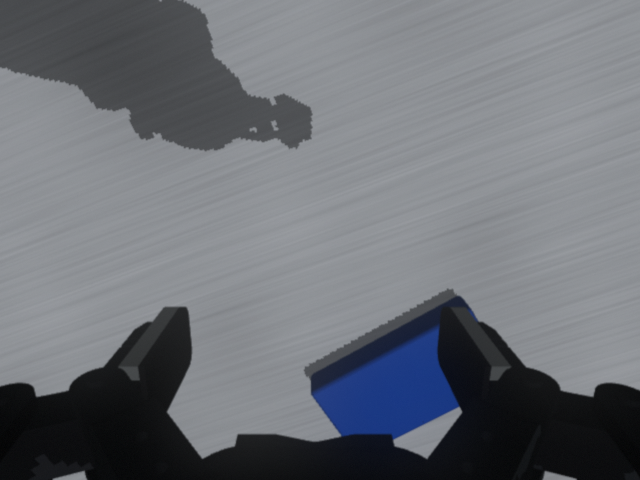

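The top view shows tray_two at (157,248) and tray_three at (473,252). The black short objective is at (250,227), with blue look-alikes at (222,256) and (253,258) and a yellow one at (216,194). The filter cube is at (253,304), bottle (312,224), large dish (374,226), small dish (312,294) and long objective (368,291). Next I'll measure them.

```bash
cat > m.py <<'E'
from h import *
names=['objective_short','objective_long','dish_small','dish_large','filter_cube','oil_bottle','tray_two','tray_three']
for cn in ['top','scene']:
    p=viewer.read_camera(cn); W=cloud(p)
    b=W[np.isfinite(W[...,2])&(abs(W[...,2])<.01)]; print(cn,'bench z',np.median(b[:,2]).round(4))
    for n in names:
        for r in finder.masks_of(p,n)[:5]:
            if r['score']<.3: continue
            w=W[r['region']]; w=w[np.isfinite(w[:,2])]
            if len(w)==0: continue
            zt=np.percentile(w[:,2],96)
            top=w[w[:,2]>zt-.004]
            c,rad=cv2.minEnclosingCircle((w[:,:2]*1000).astype(np.float32))
            print(n,round(r['score'],2),np.round(r['at']),'ztop',zt.round(4),'topmid',((top.max(0)+top.min(0))/2)[:2].round(4),'topmean',top.mean(0)[:2].round(4),'n',len(w),'col',p['image'][r['region']].mean(0).round())
            if 'tray' in n:
                rc=cv2.minAreaRect((top[:,:2]*1000).astype(np.float32)); print('   rect',np.round(rc[0],1),np.round(rc[1],1),round(rc[2],1))
            if n=='filter_cube':
                rc=cv2.minAreaRect((top[:,:2]*1000).astype(np.float32)); print('   rect',np.round(rc[0],1),np.round(rc[1],1),round(rc[2],1))
E
python3 m.py
```

```text
top bench z -0.0
objective_short 0.68 [214. 193.] ztop 0.0401 topmid [0.6589 0.1961] topmean [0.6595 0.1956] n 177 col [115. 106.  60.]
objective_short 0.54 [252. 228.] ztop 0.0398 topmid [0.5915 0.1249] topmean [0.5919 0.1251] n 187 col [70. 71. 73.]
objective_short 0.54 [254. 257.] ztop 0.0401 topmid [0.5304 0.1177] topmean [0.5302 0.1169] n 156 col [ 62.  77. 109.]
objective_short 0.43 [222. 255.] ztop 0.0397 topmid [0.5349 0.1792] topmean [0.5348 0.1781] n 180 col [ 62.  76. 107.]
dish_small 0.66 [310. 295.] ztop 0.0175 topmid [0.4613 0.0043] topmean [0.4613 0.0037] n 258 col [160. 158. 157.]
dish_large 0.91 [375. 224.] ztop 0.0191 topmid [ 0.5959 -0.1192] topmean [ 0.5958 -0.119 ] n 686 col [161. 161. 158.]
filter_cube 0.87 [254. 307.] ztop 0.0449 topmid [0.4399 0.1123] topmean [0.4396 0.1126] n 417 col [67. 79. 72.]
   rect [439.6 113. ] [32.1 37.9] 6.3
oil_bottle 0.68 [312. 226.] ztop 0.06 topmid [0.595  0.0014] topmean [0.5953 0.0016] n 183 col [63. 52. 44.]
tray_two 0.78 [155. 246.] ztop 0.01 topmid [0.5533 0.3119] topmean [0.5534 0.3106] n 2882 col [158. 150. 147.]
   rect 
[... 1030 characters left out ...]
. 132.]
dish_large 0.64 [235. 263.] ztop 0.0179 topmid [ 0.597 -0.118] topmean [ 0.5984 -0.1178] n 952 col [139. 136. 137.]
filter_cube 0.88 [394. 222.] ztop 0.0433 topmid [0.4438 0.1158] topmean [0.444  0.1152] n 652 col [29. 34. 32.]
   rect [441.7 114.8] [35.2 37. ] 9.0
oil_bottle 0.62 [306. 272.] ztop 0.0587 topmid [0.5963 0.0032] topmean [0.597  0.0036] n 532 col [72. 56. 43.]
tray_two 0.56 [512. 306.] ztop 0.0095 topmid [0.5552 0.3133] topmean [0.5577 0.3124] n 4369 col [143. 134. 135.]
   rect [553.9 313.9] [ 74.8 153.6] 27.9
tray_three 0.89 [144. 224.] ztop 0.0097 topmid [ 0.5451 -0.3144] topmean [ 0.5522 -0.3118] n 3591 col [143. 134. 134.]
   rect [ 543.7 -314.8] [212.9  73.3] 23.0
```

```bash
cat >> h.py <<'E'
def toolpose():
    s=get_state(); from scipy.spatial.transform import Rotation as Ro
    q=np.array(s['orientation']); return np.array(s['tcp_pos']),Ro.from_quat(q[[1,2,3,0]]),s
def delta(x,y,z,jaw):
    """tool-frame shift mm and rz deg to TCP x,y,z with jaw direction (deg, world; mod 180), tool straight down"""
    from scipy.spatial.transform import Rotation as Ro
    p,R,s=toolpose(); M=R.as_matrix()
    d=M.T@(np.array([x,y,z])-p)*1000
    best=None
    for k in (0,180,-180):
        a=np.radians(jaw+k); Y=np.array([np.cos(a),np.sin(a),0]); Z=np.array([0,0,-1.]); T=np.stack([np.cross(Y,Z),Y,Z],1)
        rv=np.degrees((R.inv()*Ro.from_matrix(T)).as_rotvec())
        if best is None or np.linalg.norm(rv)<np.linalg.norm(best): best=rv
    print('tcp',p.round(4),'j6',round(float(s['joint_pos'][5]),2),'gap',round(float(s['finger_gap']),4),'F',np.round(s['wrist_force'],1),'t',round(float(s['clock']),2))
    print('shift',d.round(1),'rot',best.round(1))
E
python3 - <<'E'
from h import *
p=viewer.read_camera('top'); K,R,t=cam(p)
im=cv2.cvtColor(p['image'],cv2.COLOR_RGB2BGR)
im=cv2.resize(im,None,fx=4,fy=4,interpolation=cv2.INTER_CUBIC)
def dr(c,a,segs,L):
    a=np.radians(a); ex=np.array([np.cos(a),np.sin(a)]); ey=np.array([-ex[1],ex[0]])
    for x in segs:
        P=[np.r_[np.array(c)+ex*x+ey*s*.036,.009] for s in(-1,1)]
        q=cv2.projectPoints(np.array(P),p['rvec'],p['tvec'],K,None)[0].reshape(-1,2)*4+1.5
        cv2.line(im,tuple(map(int,q[0])),tuple(map(int,q[1])),(0,0,255),1)
dr([.5535,.313],118,[-.076,-.014,.076],0)
dr([.544,-.3155],23.1,[-.104,-.046,.020,.104],0)
cv2.imwrite('pics/ov.png',np.hstack([im[840:1140,420:820],im[780:1240,1720:2080][:300*1],]) if 0 else cv2.vconcat([cv2.copyMakeBorder(im[840:1140,420:820],0,160,0,0,cv2.BORDER_CONSTANT)]) if 0 else np.hstack([cv2.copyMakeBorder(im[840:1140,420:820],0,160,0,0,cv2.BORDER_CONSTANT),im[780:1240,1720:2080]]))
delta(.593,.126,.12,69.5)
E
```

```text
tcp [0.2019 0.5384 0.2313] j6 1.43 gap 0.0854 F [0.  0.  0.5] t 1.1
shift [-511.  -248.8  111.3] rot [ 0.  -0.  -0.1]
```

View pics/ov.png

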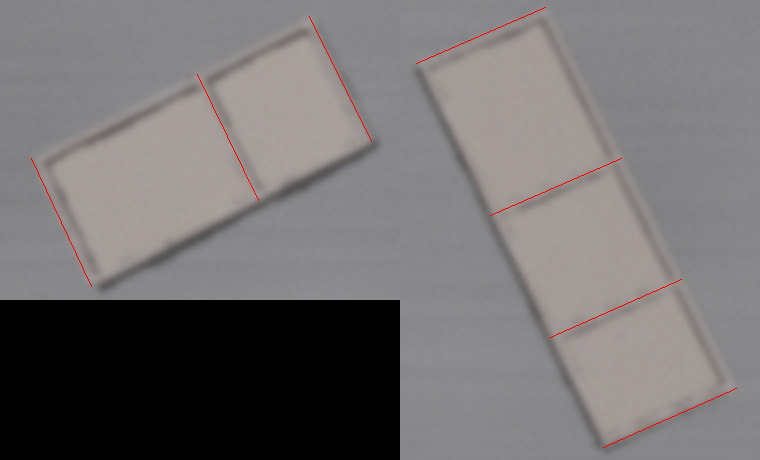

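The overlay shows both tray outlines and dividers matching to about 2 mm, so the bay directions are confirmed. Moving above the short objective.

Emit:
{"api": "arm_command", "payload": {"motion": [{"x":-511,"y":-249,"z":70,"hand":-1},{"x":-511,"y":-249,"z":70,"hand":-1},{"x":-511,"y":-249,"z":70,"hand":-1},{"x":-511,"y":-249,"z":70,"hand":-1},{"x":-511,"y":-249,"z":70,"hand":-1},{"x":-511,"y":-249,"z":70,"hand":-1},{"x":-511,"y":-249,"z":70,"hand":-1},{"x":-511,"y":-249,"z":70,"hand":-1},{"x":-511,"y":-249,"z":70,"hand":-1},{"x":-511,"y":-249,"z":70,"hand":-1}], "force": 40}}

```text
invalid input at $.motion[0]: expected keys x, y, z, rx, ry, rz, hand
```

```bash
cat > w.py <<'E'
from h import *
import sys
def look(n,tag):
    p=viewer.read_camera('wrist'); save(p,tag); W=cloud(p)
    for r in finder.masks_of(p,n)[:5]:
        if r['score']<.3: continue
        w=W[r['region']]; w=w[np.isfinite(w[:,2])]
        if len(w)<20: continue
        zt=np.percentile(w[:,2],96); top=w[w[:,2]>zt-.004]
        print(n,round(r['score'],2),np.round(r['at']),'zt',zt.round(4),'topmid',((top.max(0)+top.min(0))/2)[:2].round(4),'col',p['image'][r['region']].mean(0).round())
        if n=='filter_cube': print(cv2.minAreaRect((top[:,:2]*1000).astype(np.float32)))
    return p
if __name__=='__main__':
    look(sys.argv[1],sys.argv[2])
    delta(*[float(a) for a in sys.argv[3:7]])
E
python3 w.py objective_short w1 .593 .126 .008 69.5
```

```text
tcp [0.2019 0.5384 0.2313] j6 1.43 gap 0.0853 F [-0.5  0.  -0.1] t 1.2
shift [-511.  -248.8  223.3] rot [ 0.   0.  -0.1]
```

View pics/w1.png

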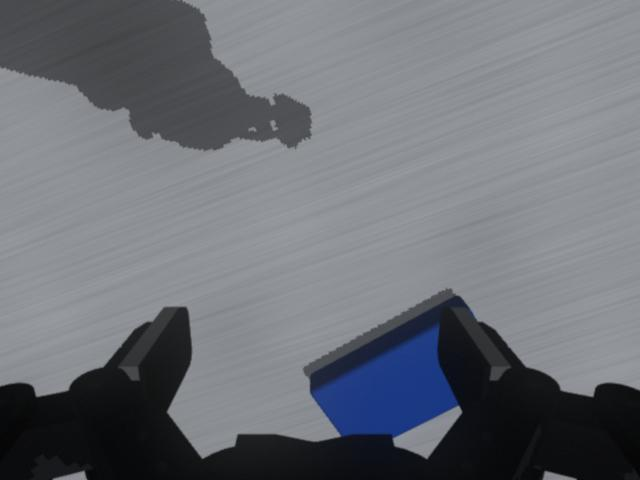

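The move was refused because every row needs all the keys, and the arm did not move. Sending it again with full rows.

Emit:
{"api": "arm_command", "payload": {"motion": [{"x":-511,"y":-249,"z":70,"rx":0,"ry":0,"rz":0,"hand":-1},{"x":-511,"y":-249,"z":70,"rx":0,"ry":0,"rz":0,"hand":-1},{"x":-511,"y":-249,"z":70,"rx":0,"ry":0,"rz":0,"hand":-1},{"x":-511,"y":-249,"z":70,"rx":0,"ry":0,"rz":0,"hand":-1},{"x":-511,"y":-249,"z":70,"rx":0,"ry":0,"rz":0,"hand":-1},{"x":-511,"y":-249,"z":70,"rx":0,"ry":0,"rz":0,"hand":-1},{"x":-511,"y":-249,"z":70,"rx":0,"ry":0,"rz":0,"hand":-1},{"x":-511,"y":-249,"z":70,"rx":0,"ry":0,"rz":0,"hand":-1},{"x":-511,"y":-249,"z":70,"rx":0,"ry":0,"rz":0,"hand":-1},{"x":-511,"y":-249,"z":70,"rx":0,"ry":0,"rz":0,"hand":-1}], "force": 40}}

```text
clock: 2.45
tcp_pos: [0.5952, 0.1225, 0.1602]
orientation: [0.0, 0.181, 0.984, -0.0]
wrist_force: [-0.3, 0.4, -1.2]
finger_gap: 0.0855
```

```bash
python3 w.py objective_short w1 .593 .126 .008 69.5
```

```text
objective_short 0.92 [441. 266.] zt 0.0383 topmid [0.657  0.1958] col [115. 108.  65.]
objective_short 0.86 [274. 132.] zt 0.0387 topmid [0.5291 0.1182] col [55. 68. 94.]
objective_short 0.7 [364. 107.] zt 0.0387 topmid [0.5333 0.179 ] col [ 60.  77. 117.]
tcp [0.5933 0.1247 0.1606] j6 0.44 gap 0.0854 F [-0.1 -0.3 -0.5] t 2.55
shift [  0.6   1.1 152.6] rot [-0.  -0.1 -0.2]
```

View pics/w1.png

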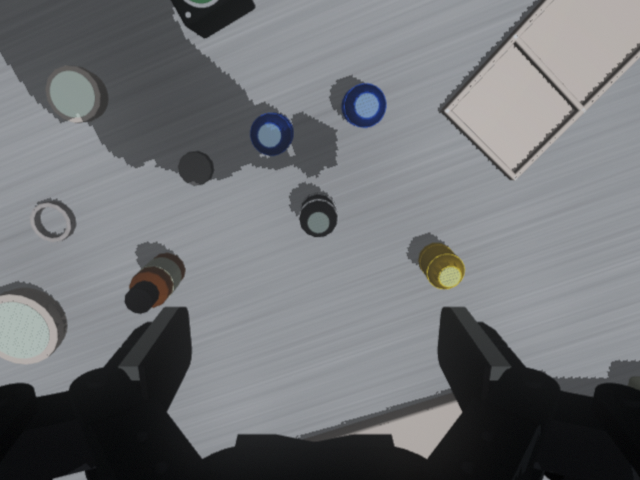

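The wrist view shows the black short objective at (318,216) between the fingers, with the blue and yellow look-alikes clear of both. Descending and gripping.

Emit:
{"api": "arm_command", "payload": {"motion": [{"x":1,"y":1,"z":60,"rx":0,"ry":0,"rz":0,"hand":-1},{"x":1,"y":1,"z":110,"rx":0,"ry":0,"rz":0,"hand":-1},{"x":1,"y":1,"z":140,"rx":0,"ry":0,"rz":0,"hand":-1},{"x":1,"y":1,"z":152,"rx":0,"ry":0,"rz":0,"hand":-1},{"x":1,"y":1,"z":152,"rx":0,"ry":0,"rz":0,"hand":1},{"x":1,"y":1,"z":152,"rx":0,"ry":0,"rz":0,"hand":1},{"x":1,"y":1,"z":152,"rx":0,"ry":0,"rz":0,"hand":1},{"x":1,"y":1,"z":152,"rx":0,"ry":0,"rz":0,"hand":1},{"x":1,"y":1,"z":152,"rx":0,"ry":0,"rz":0,"hand":1},{"x":1,"y":1,"z":152,"rx":0,"ry":0,"rz":0,"hand":1}], "force": 40}}

```text
clock: 3.8
tcp_pos: [0.5935, 0.1272, 0.011]
orientation: [0.001, 0.179, 0.984, 0.0]
wrist_force: [-1.1, 1.2, 5.9]
finger_gap: 0.0244
```

```bash
python3 - <<'E'
from h import *
c=np.array([.5535,.313]); a=np.radians(118); ex=np.array([np.cos(a),np.sin(a)])
print('small',c-.044*ex,'large',c+.030*ex)
x,y=c-.044*ex
delta(x,y,.1,28)
E
```

```text
small [0.57415675 0.27415031] large [0.53941585 0.33948843]
tcp [0.5935 0.1272 0.011 ] j6 0.44 gap 0.0244 F [-1.1  1.2  5.9] t 3.8
shift [ 69.5 130.9 -89. ] rot [ 0.1  0.1 41.4]
```

Emit:
{"api": "arm_command", "payload": {"motion": [{"x":0,"y":0,"z":-50,"rx":0,"ry":0,"rz":0,"hand":1},{"x":0,"y":0,"z":-90,"rx":0,"ry":0,"rz":0,"hand":1},{"x":20,"y":40,"z":-90,"rx":0,"ry":0,"rz":10,"hand":1},{"x":45,"y":85,"z":-90,"rx":0,"ry":0,"rz":20,"hand":1},{"x":69.5,"y":131,"z":-90,"rx":0,"ry":0,"rz":30,"hand":1},{"x":69.5,"y":131,"z":-90,"rx":0,"ry":0,"rz":41,"hand":1},{"x":69.5,"y":131,"z":-90,"rx":0,"ry":0,"rz":41,"hand":1}]}}

```text
clock: 4.68
tcp_pos: [0.5731, 0.2748, 0.0994]
orientation: [0.0, 0.51, 0.86, 0.0]
wrist_force: [-0.2, 1.0, -1.3]
finger_gap: 0.0242
```

```bash
python3 - <<'E'
from h import *
p=viewer.read_camera('wrist'); save(p,'w2')
delta(.5742,.2742,.016,28)
E
```

```text
tcp [0.5732 0.2742 0.0994] j6 1.39 gap 0.0245 F [-0.6 -0.  -0.4] t 4.72
shift [-0.5  0.8 83.4] rot [0.  0.  0.6]
```

View pics/w2.png

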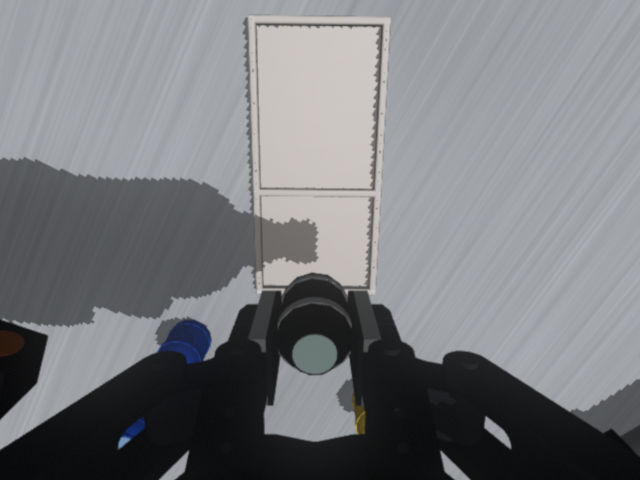

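The objective is held upright at (315,325), centred on the small bay. Lowering it.

Emit:
{"api": "arm_command", "payload": {"motion": [{"x":0,"y":1,"z":40,"rx":0,"ry":0,"rz":0,"hand":1},{"x":0,"y":1,"z":70,"rx":0,"ry":0,"rz":0,"hand":1},{"x":0,"y":1,"z":80,"rx":0,"ry":0,"rz":0,"hand":1},{"x":0,"y":1,"z":84,"rx":0,"ry":0,"rz":0,"hand":1},{"x":0,"y":1,"z":84,"rx":0,"ry":0,"rz":0,"hand":1}]}}

```text
clock: 5.35
tcp_pos: [0.575, 0.2746, 0.0163]
orientation: [0.0, 0.512, 0.859, 0.001]
wrist_force: [0.6, 0.6, 0.2]
finger_gap: 0.0243
```

Emit:
{"api": "arm_command", "payload": {"motion": [{"x":0,"y":0,"z":1,"rx":0,"ry":0,"rz":0,"hand":1},{"x":0,"y":0,"z":1.5,"rx":0,"ry":0,"rz":0,"hand":1},{"x":0,"y":0,"z":1.5,"rx":0,"ry":0,"rz":0,"hand":1}]}}

```text
clock: 5.72
tcp_pos: [0.575, 0.275, 0.015]
orientation: [0.001, 0.512, 0.859, 0.001]
wrist_force: [-0.1, -0.6, 5.2]
finger_gap: 0.0243
```

Emit:
{"api": "arm_command", "payload": {"motion": [{"x":0,"y":0,"z":1,"rx":0,"ry":0,"rz":0,"hand":-1},{"x":0,"y":0,"z":1,"rx":0,"ry":0,"rz":0,"hand":-1},{"x":0,"y":0,"z":0,"rx":0,"ry":0,"rz":0,"hand":-1},{"x":0,"y":0,"z":0,"rx":0,"ry":0,"rz":0,"hand":-1},{"x":0,"y":0,"z":-40,"rx":0,"ry":0,"rz":0,"hand":-1},{"x":0,"y":0,"z":-100,"rx":0,"ry":0,"rz":0,"hand":-1},{"x":0,"y":0,"z":-140,"rx":0,"ry":0,"rz":-10,"hand":-1}]}}

```text
clock: 6.6
tcp_pos: [0.575, 0.2749, 0.1567]
orientation: [0.001, 0.433, 0.901, 0.001]
wrist_force: [0.0, 0.2, -0.7]
finger_gap: 0.0851
```

```bash
python3 - <<'E'
from h import *
p=viewer.read_camera('wrist'); save(p,'w3')
delta(.4617,.005,.13,118)
E
```

```text
tcp [0.5772 0.2757 0.1623] j6 1.21 gap 0.0853 F [1.1 1.4 4. ] t 6.65
shift [-137.2 -260.6   30.3] rot [  0.3   0.6 -78.9]
```

View pics/w3.png

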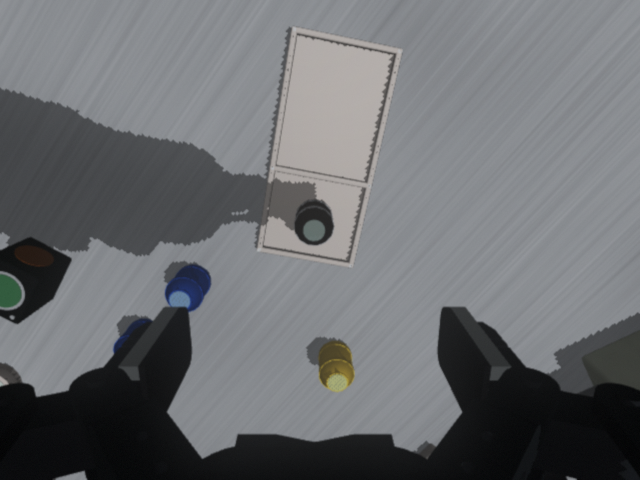

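The short objective stands in the small bay at (314,222). Now to the dish.

Emit:
{"api": "arm_command", "payload": {"motion": [{"x":-137,"y":-260,"z":20,"rx":0,"ry":0,"rz":-10,"hand":-1},{"x":-137,"y":-260,"z":20,"rx":0,"ry":0,"rz":-20,"hand":-1},{"x":-137,"y":-260,"z":20,"rx":0,"ry":0,"rz":-30,"hand":-1},{"x":-137,"y":-260,"z":20,"rx":0,"ry":0,"rz":-40,"hand":-1},{"x":-137,"y":-260,"z":20,"rx":0,"ry":0,"rz":-50,"hand":-1},{"x":-137,"y":-260,"z":20,"rx":0,"ry":0,"rz":-60,"hand":-1},{"x":-137,"y":-260,"z":20,"rx":0,"ry":0,"rz":-70,"hand":-1},{"x":-137,"y":-260,"z":20,"rx":0,"ry":0,"rz":-79,"hand":-1},{"x":-137,"y":-260,"z":20,"rx":0,"ry":0,"rz":-79,"hand":-1}]}}

```text
clock: 7.78
tcp_pos: [0.4556, 0.0056, 0.1337]
orientation: [0.0, -0.236, 0.972, 0.0]
wrist_force: [-0.3, 0.2, -0.4]
finger_gap: 0.0855
```

```bash
python3 w.py dish_small w4 .4615 .0045 .003 118
```

```text
dish_small 0.83 [311. 233.] zt 0.0147 topmid [0.4597 0.0053] col [187. 190. 189.]
dish_small 0.49 [553. 476.] zt 0.0044 topmid [0.4966 0.1758] col [132. 128. 126.]
tcp [0.4557 0.0057 0.1337] j6 -0.64 gap 0.0855 F [ 0.5 -0.5  0.1] t 7.88
shift [ -4.6  -3.8 130.7] rot [ 0.   0.  -0.7]
```

View pics/w4.png

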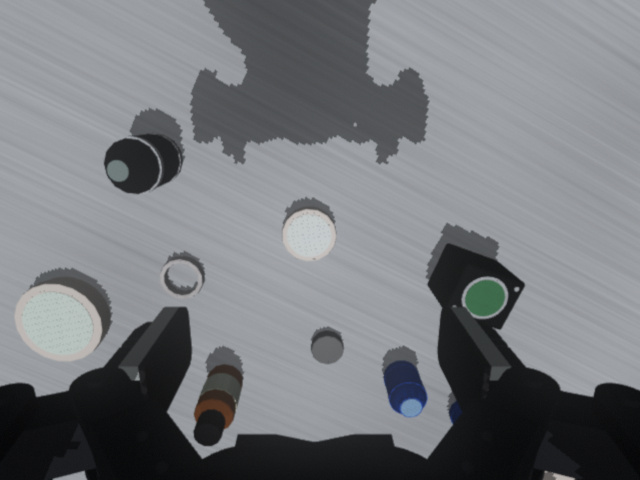

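The dish is at (311,233) between the fingers, with the cube, cap and ring clear.

Emit:
{"api": "arm_command", "payload": {"motion": [{"x":-4.5,"y":-3,"z":60,"rx":0,"ry":0,"rz":-1,"hand":-1},{"x":-4.5,"y":-3,"z":105,"rx":0,"ry":0,"rz":-1,"hand":-1},{"x":-4.5,"y":-3,"z":125,"rx":0,"ry":0,"rz":-1,"hand":-1},{"x":-4.5,"y":-3,"z":130,"rx":0,"ry":0,"rz":-1,"hand":-0.5},{"x":-4.5,"y":-3,"z":130,"rx":0,"ry":0,"rz":-1,"hand":1},{"x":-4.5,"y":-3,"z":130,"rx":0,"ry":0,"rz":-1,"hand":1},{"x":-4.5,"y":-3,"z":130,"rx":0,"ry":0,"rz":-1,"hand":1},{"x":-4.5,"y":-3,"z":130,"rx":0,"ry":0,"rz":-1,"hand":1},{"x":-4.5,"y":-3,"z":130,"rx":0,"ry":0,"rz":-1,"hand":1}], "force": 25}}

```text
clock: 9.0
tcp_pos: [0.4623, 0.005, 0.005]
orientation: [0.001, -0.246, 0.969, -0.0]
wrist_force: [-0.5, 0.8, 6.4]
finger_gap: 0.0347
```

```bash
python3 - <<'E'
from h import *
delta(.5394,.3395,.09,118)
E
```

```text
tcp [0.4623 0.005  0.005 ] j6 -0.66 gap 0.0347 F [-0.5  0.8  6.4] t 9.0
shift [-227.3  257.3  -84.8] rot [-0.1  0.1  0.4]
```

Emit:
{"api": "arm_command", "payload": {"motion": [{"x":0,"y":0,"z":-30,"rx":0,"ry":0,"rz":0,"hand":1},{"x":0,"y":0,"z":-85,"rx":0,"ry":0,"rz":0,"hand":1},{"x":-30,"y":34,"z":-85,"rx":0,"ry":0,"rz":0,"hand":1},{"x":-70,"y":79,"z":-85,"rx":0,"ry":0,"rz":0,"hand":1},{"x":-110,"y":124,"z":-85,"rx":0,"ry":0,"rz":0,"hand":1},{"x":-150,"y":170,"z":-85,"rx":0,"ry":0,"rz":0,"hand":1},{"x":-190,"y":215,"z":-85,"rx":0,"ry":0,"rz":0,"hand":1},{"x":-220,"y":249,"z":-85,"rx":0,"ry":0,"rz":0,"hand":1},{"x":-227,"y":257,"z":-85,"rx":0,"ry":0,"rz":0,"hand":1},{"x":-227,"y":257,"z":-85,"rx":0,"ry":0,"rz":0,"hand":1}]}}

```text
clock: 10.25
tcp_pos: [0.538, 0.3394, 0.0886]
orientation: [-0.0, -0.246, 0.969, -0.0]
wrist_force: [-0.2, -0.4, 0.2]
finger_gap: 0.0346
```

```bash
python3 - <<'E'
from h import *
p=viewer.read_camera('wrist'); save(p,'w5')
delta(.5394,.3395,.010,118)
E
```

```text
tcp [0.5378 0.3384 0.0886] j6 -0.06 gap 0.0343 F [-0.6 -0.5  0.5] t 10.3
shift [-2.   0.2 78.6] rot [-0.  -0.1  0.4]
```

View pics/w5.png

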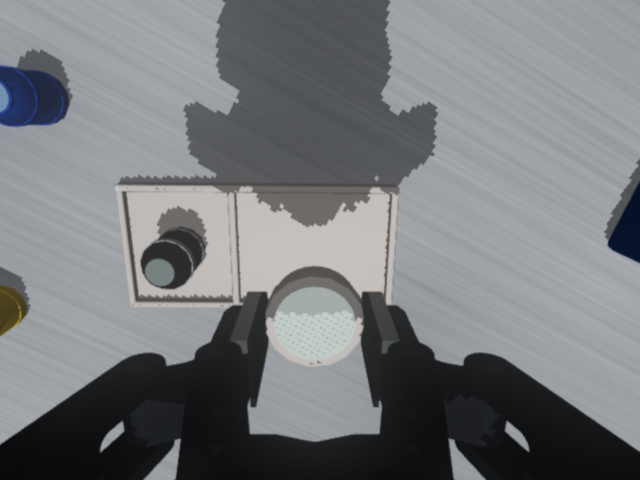

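Dish held level and centred over the large bay. I'll lower it and open the hand only part way, since the tips are inside the walls.

Emit:
{"api": "arm_command", "payload": {"motion": [{"x":-2,"y":0,"z":40,"rx":0,"ry":0,"rz":0,"hand":1},{"x":-2,"y":0,"z":65,"rx":0,"ry":0,"rz":0,"hand":1},{"x":-2,"y":0,"z":75,"rx":0,"ry":0,"rz":0,"hand":1},{"x":-2,"y":0,"z":79,"rx":0,"ry":0,"rz":0,"hand":1},{"x":-2,"y":0,"z":79.5,"rx":0,"ry":0,"rz":0,"hand":1},{"x":-2,"y":0,"z":80,"rx":0,"ry":0,"rz":0,"hand":1}]}}

```text
clock: 11.05
tcp_pos: [0.5409, 0.3404, 0.01]
orientation: [0.001, -0.246, 0.969, 0.0]
wrist_force: [-0.5, 0.1, 0.2]
finger_gap: 0.0346
```

Emit:
{"api": "arm_command", "payload": {"motion": [{"x":0,"y":0,"z":1,"rx":0,"ry":0,"rz":0,"hand":1},{"x":0,"y":0,"z":1.8,"rx":0,"ry":0,"rz":0,"hand":1},{"x":0,"y":0,"z":1.8,"rx":0,"ry":0,"rz":0,"hand":1}]}}

```text
clock: 11.42
tcp_pos: [0.5407, 0.3405, 0.009]
orientation: [0.001, -0.246, 0.969, 0.0]
wrist_force: [-2.7, -1.8, 8.7]
finger_gap: 0.0345
```

Emit:
{"api": "arm_command", "payload": {"motion": [{"x":0,"y":0,"z":1,"rx":0,"ry":0,"rz":0,"hand":0},{"x":0,"y":0,"z":1,"rx":0,"ry":0,"rz":0,"hand":0},{"x":0,"y":0,"z":1,"rx":0,"ry":0,"rz":0,"hand":0},{"x":0,"y":0,"z":-20,"rx":0,"ry":0,"rz":0,"hand":0},{"x":0,"y":0,"z":-70,"rx":0,"ry":0,"rz":0,"hand":-0.5},{"x":0,"y":0,"z":-130,"rx":0,"ry":0,"rz":0,"hand":-1},{"x":0,"y":0,"z":-130,"rx":0,"ry":0,"rz":0,"hand":-1}]}}

```text
clock: 12.3
tcp_pos: [0.5435, 0.3418, 0.1431]
orientation: [0.005, -0.246, 0.969, 0.001]
wrist_force: [0.4, 0.1, -0.4]
finger_gap: 0.0854
```

```bash
python3 - <<'E'
from h import *
p=viewer.read_camera('wrist'); save(p,'w6')
W=cloud(p)
for n in ['dish_small','objective_short']:
  for r in finder.masks_of(p,n):
    w=W[r['region']];w=w[np.isfinite(w[:,2])]; print(n,r['score'],np.round(r['at']),np.percentile(w[:,2],[50,96]).round(4))
delta(.5955,.002,.14,90)
E
```

```text
dish_small 0.58 [318. 218.] [0.0175 0.0188]
objective_short 0.73 [ 44. 271.] [0.0286 0.0382]
objective_short 0.65 [82. 89.] [0.0302 0.0383]
objective_short 0.61 [200. 216.] [0.0353 0.0424]
objective_short 0.61 [ 9. 31.] [0.0095 0.0192]
tcp [0.5396 0.34   0.1362] j6 -0.06 gap 0.0854 F [-1.2  0.6 -0.7] t 12.45
shift [ 111.8 -323.8   -3.7] rot [-0.  -0.1 28.4]
```

View pics/w6.png

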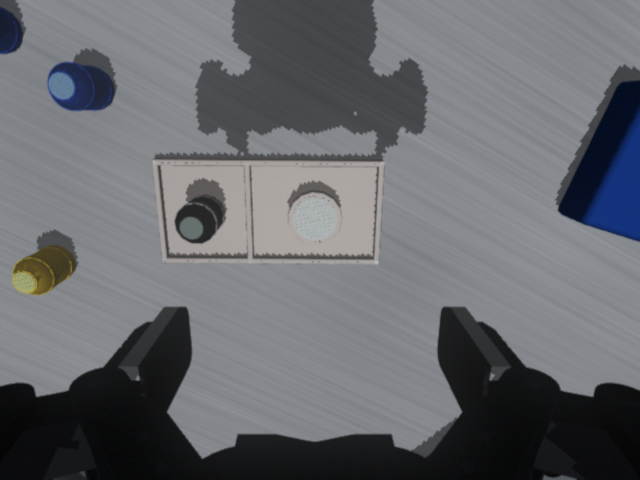

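Kit one is done: the objective is at (200,216) and the dish at (318,218), with its top at 18 mm. Now the bottle.

Emit:
{"api": "arm_command", "payload": {"motion": [{"x":112,"y":-324,"z":-4,"rx":0,"ry":0,"rz":5,"hand":-1},{"x":112,"y":-324,"z":-4,"rx":0,"ry":0,"rz":5,"hand":-1},{"x":112,"y":-324,"z":-4,"rx":0,"ry":0,"rz":5,"hand":-1},{"x":112,"y":-324,"z":-4,"rx":0,"ry":0,"rz":5,"hand":-1},{"x":112,"y":-324,"z":-4,"rx":0,"ry":0,"rz":5,"hand":-1},{"x":112,"y":-324,"z":-4,"rx":0,"ry":0,"rz":5,"hand":-1},{"x":112,"y":-324,"z":-4,"rx":0,"ry":0,"rz":5,"hand":-1},{"x":112,"y":-324,"z":-4,"rx":0,"ry":0,"rz":5,"hand":-1}]}}

```text
clock: 13.45
tcp_pos: [0.5947, 0.0025, 0.1394]
orientation: [-0.001, -0.203, 0.979, 0.001]
wrist_force: [-0.5, 0.4, 0.2]
finger_gap: 0.0852
```

```bash
python3 w.py oil_bottle w7 .5955 .002 .010 113
```

```text
oil_bottle 0.77 [314. 231.] zt 0.0578 topmid [0.5937 0.0024] col [58. 50. 46.]
tcp [0.5951 0.0033 0.1401] j6 -0.54 gap 0.0856 F [ 0.3 -0.3  0.3] t 13.55
shift [ -0.   -1.5 130.1] rot [ 0.1 -0.1  0.5]
```

View pics/w7.png

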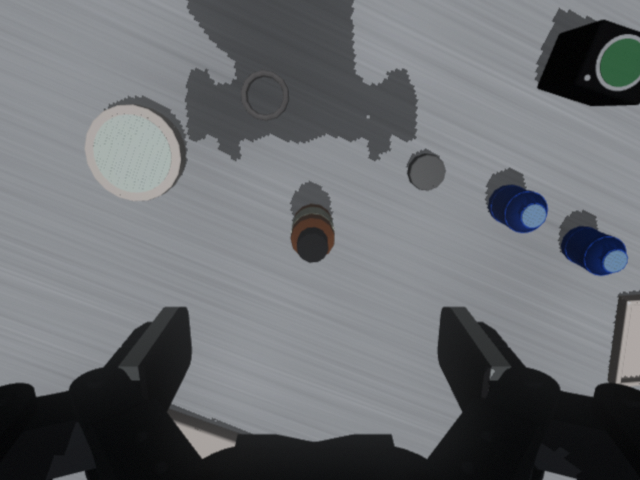

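The bottle is at (314,231), centred between the fingers.

Emit:
{"api": "arm_command", "payload": {"motion": [{"x":0,"y":-1,"z":60,"rx":0,"ry":0,"rz":0,"hand":-1},{"x":0,"y":-1,"z":105,"rx":0,"ry":0,"rz":0,"hand":-1},{"x":0,"y":-1,"z":125,"rx":0,"ry":0,"rz":0,"hand":-1},{"x":0,"y":-1,"z":130,"rx":0,"ry":0,"rz":0,"hand":-1},{"x":0,"y":-1,"z":130,"rx":0,"ry":0,"rz":0,"hand":1},{"x":0,"y":-1,"z":130,"rx":0,"ry":0,"rz":0,"hand":1},{"x":0,"y":-1,"z":130,"rx":0,"ry":0,"rz":0,"hand":1},{"x":0,"y":-1,"z":130,"rx":0,"ry":0,"rz":0,"hand":1},{"x":0,"y":-1,"z":130,"rx":0,"ry":0,"rz":0,"hand":1},{"x":0,"y":-1,"z":130,"rx":0,"ry":0,"rz":0,"hand":1}], "force": 30}}

```text
clock: 14.8
tcp_pos: [0.5971, 0.001, 0.0122]
orientation: [0.001, -0.203, 0.979, -0.0]
wrist_force: [-0.6, -0.0, 5.9]
finger_gap: 0.0258
```

```bash
python3 - <<'E'
from h import *
c=np.array([.544,-.3155]); a=np.radians(23.1); ex=np.array([np.cos(a),np.sin(a)])
for x in(-.074,-.013,.061): print(c+x*ex)
x,y=c-.074*ex
delta(x,y,.11,113)
E
```

```text
[ 0.47593321 -0.34453295]
[ 0.53204232 -0.32060038]
[ 0.60010911 -0.29156744]
tcp [0.5971 0.001  0.0122] j6 -0.54 gap 0.0258 F [-0.6 -0.   5.9] t 14.8
shift [ 248.4 -268.9  -98.1] rot [-0.   0.1  0.4]
```

Emit:
{"api": "arm_command", "payload": {"motion": [{"x":0,"y":0,"z":-50,"rx":0,"ry":0,"rz":0,"hand":1},{"x":0,"y":0,"z":-98,"rx":0,"ry":0,"rz":0,"hand":1},{"x":28,"y":-30,"z":-98,"rx":0,"ry":0,"rz":0,"hand":1},{"x":68,"y":-73,"z":-98,"rx":0,"ry":0,"rz":0,"hand":1},{"x":108,"y":-116,"z":-98,"rx":0,"ry":0,"rz":0,"hand":1},{"x":148,"y":-160,"z":-98,"rx":0,"ry":0,"rz":0,"hand":1},{"x":188,"y":-203,"z":-98,"rx":0,"ry":0,"rz":0,"hand":1},{"x":225,"y":-243,"z":-98,"rx":0,"ry":0,"rz":0,"hand":1},{"x":248,"y":-269,"z":-98,"rx":0,"ry":0,"rz":0,"hand":1},{"x":248,"y":-269,"z":-98,"rx":0,"ry":0,"rz":0,"hand":1}]}}

```text
clock: 16.05
tcp_pos: [0.4747, -0.3471, 0.1088]
orientation: [0.0, -0.201, 0.98, -0.0]
wrist_force: [0.8, 0.0, 0.1]
finger_gap: 0.0257
```

```bash
python3 - <<'E'
from h import *
p=viewer.read_camera('wrist'); save(p,'w8')
delta(.476,-.3445,.0165,113)
E
```

```text
tcp [ 0.4751 -0.3454  0.1087] j6 -1.17 gap 0.0257 F [-0.5  0.3 -0.7] t 16.1
shift [-1.2  0.4 92.2] rot [0.  0.  0.3]
```

View pics/w8.png

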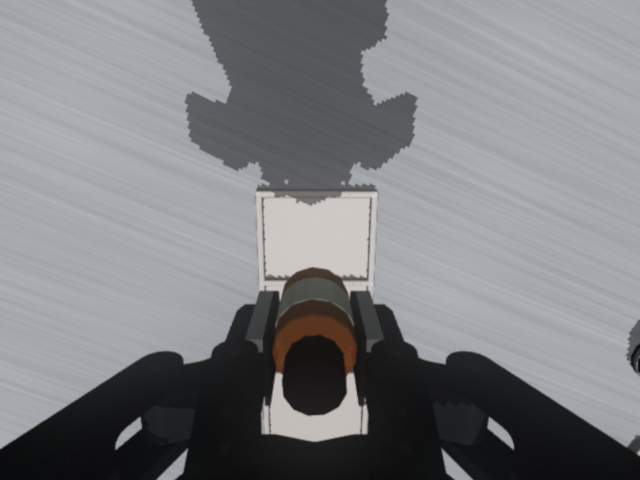

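The bottle is upright and lined up with the smallest bay, seen at (317,235), in the same relation as for the first objective. Lowering it.

Emit:
{"api": "arm_command", "payload": {"motion": [{"x":-1,"y":0,"z":40,"rx":0,"ry":0,"rz":0,"hand":1},{"x":-1,"y":0,"z":75,"rx":0,"ry":0,"rz":0,"hand":1},{"x":-1,"y":0,"z":88,"rx":0,"ry":0,"rz":0,"hand":1},{"x":-1,"y":0,"z":92,"rx":0,"ry":0,"rz":0,"hand":1},{"x":-1,"y":0,"z":93,"rx":0,"ry":0,"rz":0,"hand":1},{"x":-1,"y":0,"z":93.5,"rx":0,"ry":0,"rz":0,"hand":1},{"x":-1,"y":0,"z":93.5,"rx":0,"ry":0,"rz":0,"hand":1}]}}

```text
clock: 16.98
tcp_pos: [0.4772, -0.3445, 0.0164]
orientation: [0.0, -0.203, 0.979, -0.001]
wrist_force: [-0.6, -0.1, -0.2]
finger_gap: 0.0258
```

Emit:
{"api": "arm_command", "payload": {"motion": [{"x":0,"y":0,"z":1,"rx":0,"ry":0,"rz":0,"hand":1},{"x":0,"y":0,"z":1.5,"rx":0,"ry":0,"rz":0,"hand":1},{"x":0,"y":0,"z":1.5,"rx":0,"ry":0,"rz":0,"hand":1}]}}

```text
clock: 17.35
tcp_pos: [0.4772, -0.3445, 0.0162]
orientation: [0.001, -0.203, 0.979, -0.001]
wrist_force: [-2.0, 3.1, 11.2]
finger_gap: 0.0256
```

Contact with the floor. Releasing and rising.

Emit:
{"api": "arm_command", "payload": {"motion": [{"x":0,"y":0,"z":0,"rx":0,"ry":0,"rz":0,"hand":0.1},{"x":0,"y":0,"z":0,"rx":0,"ry":0,"rz":0,"hand":-0.4},{"x":0,"y":0,"z":0,"rx":0,"ry":0,"rz":0,"hand":-1},{"x":0,"y":0,"z":0,"rx":0,"ry":0,"rz":0,"hand":-1},{"x":0,"y":0,"z":-30,"rx":0,"ry":0,"rz":0,"hand":-1},{"x":0,"y":0,"z":-80,"rx":0,"ry":0,"rz":0,"hand":-1},{"x":0,"y":0,"z":-130,"rx":0,"ry":0,"rz":0,"hand":-1},{"x":0,"y":0,"z":-130,"rx":0,"ry":0,"rz":0,"hand":-1}]}}

```text
clock: 18.35
tcp_pos: [0.479, -0.3462, 0.1487]
orientation: [0.003, -0.203, 0.979, -0.004]
wrist_force: [0.5, -0.4, -0.2]
finger_gap: 0.0856
```

```bash
python3 - <<'E'
from h import *
p=viewer.read_camera('wrist'); save(p,'w9')
delta(.463,-.1015,.15,113)
E
```

```text
tcp [ 0.4779 -0.3451  0.1461] j6 -1.17 gap 0.0853 F [-0.2 -0.2 -0.3] t 18.4
shift [-83.3 229.4  -4.7] rot [-0.2  0.1  0.4]
```

View pics/w9.png

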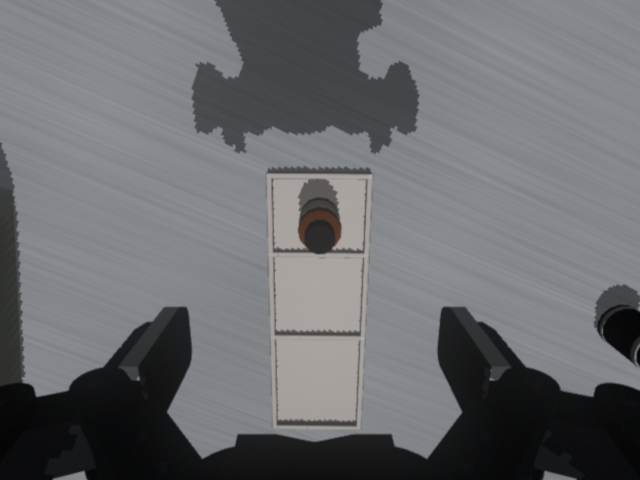

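The bottle stands in the smallest bay, with its base near (318,215). Next, the long objective.

Emit:
{"api": "arm_command", "payload": {"motion": [{"x":-83,"y":229,"z":-5,"rx":0,"ry":0,"rz":0,"hand":-1},{"x":-83,"y":229,"z":-5,"rx":0,"ry":0,"rz":0,"hand":-1},{"x":-83,"y":229,"z":-5,"rx":0,"ry":0,"rz":0,"hand":-1},{"x":-83,"y":229,"z":-5,"rx":0,"ry":0,"rz":0,"hand":-1},{"x":-83,"y":229,"z":-5,"rx":0,"ry":0,"rz":0,"hand":-1},{"x":-83,"y":229,"z":-5,"rx":0,"ry":0,"rz":0,"hand":-1}]}}

```text
clock: 19.15
tcp_pos: [0.4614, -0.1008, 0.1481]
orientation: [-0.001, -0.204, 0.979, 0.0]
wrist_force: [-0.2, -0.8, -0.3]
finger_gap: 0.0853
```

```bash
python3 w.py objective_long w10 .462 -.102 .010 113
```

```text
objective_long 0.62 [312. 229.] zt 0.06 topmid [ 0.4612 -0.1031] col [56. 58. 60.]
tcp [ 0.4617 -0.1019  0.1484] j6 -0.79 gap 0.0853 F [ 0.5 -0.5  0.1] t 19.25
shift [ -0.3  -0.2 138.4] rot [ 0.  -0.   0.4]
```

View pics/w10.png

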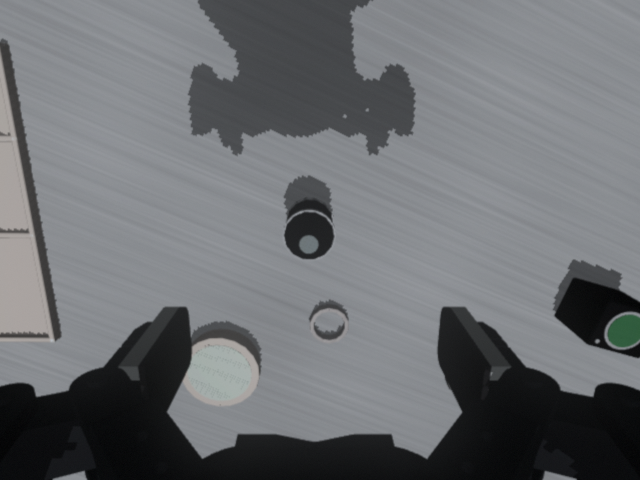

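The long objective is at (312,229), centred between the fingers; the large dish and ring are well away in world coordinates.

Emit:
{"api": "arm_command", "payload": {"motion": [{"x":0,"y":-1,"z":60,"rx":0,"ry":0,"rz":0,"hand":-1},{"x":0,"y":-1,"z":112,"rx":0,"ry":0,"rz":0,"hand":-1},{"x":0,"y":-1,"z":132,"rx":0,"ry":0,"rz":0,"hand":-1},{"x":0,"y":-1,"z":138,"rx":0,"ry":0,"rz":0,"hand":-1},{"x":0,"y":-1,"z":138,"rx":0,"ry":0,"rz":0,"hand":1},{"x":0,"y":-1,"z":138,"rx":0,"ry":0,"rz":0,"hand":1},{"x":0,"y":-1,"z":138,"rx":0,"ry":0,"rz":0,"hand":1},{"x":0,"y":-1,"z":138,"rx":0,"ry":0,"rz":0,"hand":1},{"x":0,"y":-1,"z":138,"rx":0,"ry":0,"rz":0,"hand":1},{"x":0,"y":-1,"z":138,"rx":0,"ry":0,"rz":0,"hand":1}], "force": 45}}

```text
clock: 20.5
tcp_pos: [0.4632, -0.1023, 0.0123]
orientation: [0.001, -0.203, 0.979, -0.001]
wrist_force: [-1.2, -0.9, 5.8]
finger_gap: 0.0306
```

```bash
python3 - <<'E'
from h import *
delta(.532,-.3205,.11,113)
E
```

```text
tcp [ 0.4632 -0.1023  0.0123] j6 -0.8 gap 0.0306 F [-1.2 -0.9  5.8] t 20.5
shift [  23.5 -227.7  -97.3] rot [-0.1  0.1  0.5]
```

Emit:
{"api": "arm_command", "payload": {"motion": [{"x":0,"y":0,"z":-50,"rx":0,"ry":0,"rz":0,"hand":1},{"x":0,"y":0,"z":-98,"rx":0,"ry":0,"rz":0,"hand":1},{"x":4,"y":-35,"z":-98,"rx":0,"ry":0,"rz":0,"hand":1},{"x":9,"y":-90,"z":-98,"rx":0,"ry":0,"rz":0,"hand":1},{"x":15,"y":-145,"z":-98,"rx":0,"ry":0,"rz":0,"hand":1},{"x":20,"y":-195,"z":-98,"rx":0,"ry":0,"rz":0,"hand":1},{"x":23.5,"y":-228,"z":-98,"rx":0,"ry":0,"rz":0,"hand":1},{"x":23.5,"y":-228,"z":-98,"rx":0,"ry":0,"rz":0,"hand":1}]}}

```text
clock: 21.5
tcp_pos: [0.5317, -0.3228, 0.1086]
orientation: [0.0, -0.202, 0.979, -0.0]
wrist_force: [-0.1, 0.1, -1.3]
finger_gap: 0.0307
```

```bash
python3 - <<'E'
from h import *
p=viewer.read_camera('wrist'); save(p,'w11')
delta(.532,-.3205,.0165,113)
E
```

```text
tcp [ 0.531  -0.321   0.1085] j6 -1.08 gap 0.031 F [ 0.1  0.4 -2.1] t 21.55
shift [-1.1  0.  92. ] rot [ 0.1 -0.   0.4]
```

View pics/w11.png

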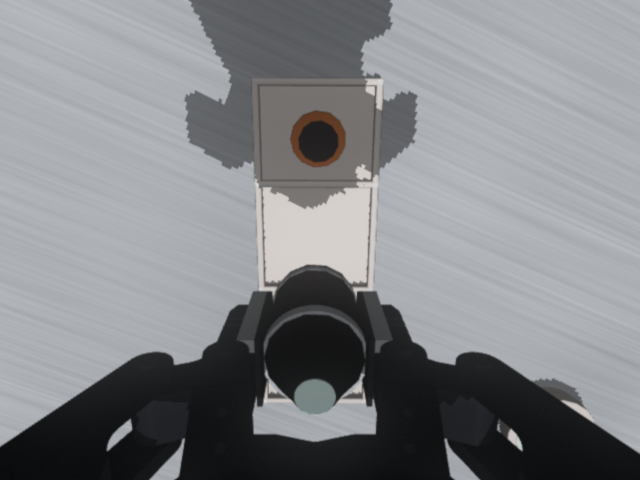

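The long objective is held upright over the middle bay, seen at (316,235). The bottle at (318,139) stands centred in its bay. Lowering.

Emit:
{"api": "arm_command", "payload": {"motion": [{"x":-1,"y":0,"z":40,"rx":0,"ry":0,"rz":0,"hand":1},{"x":-1,"y":0,"z":75,"rx":0,"ry":0,"rz":0,"hand":1},{"x":-1,"y":0,"z":88,"rx":0,"ry":0,"rz":0,"hand":1},{"x":-1,"y":0,"z":92,"rx":0,"ry":0,"rz":0,"hand":1},{"x":-1,"y":0,"z":93,"rx":0,"ry":0,"rz":0,"hand":1},{"x":-1,"y":0,"z":94,"rx":0,"ry":0,"rz":0,"hand":1},{"x":-1,"y":0,"z":94,"rx":0,"ry":0,"rz":0,"hand":1}]}}

```text
clock: 22.42
tcp_pos: [0.5331, -0.3206, 0.0163]
orientation: [0.001, -0.203, 0.979, -0.001]
wrist_force: [0.3, -0.2, 1.7]
finger_gap: 0.0309
```

Emit:
{"api": "arm_command", "payload": {"motion": [{"x":0,"y":0,"z":1,"rx":0,"ry":0,"rz":0,"hand":1},{"x":0,"y":0,"z":1,"rx":0,"ry":0,"rz":0,"hand":1}]}}

```text
clock: 22.68
tcp_pos: [0.5332, -0.3206, 0.0163]
orientation: [0.001, -0.203, 0.979, -0.001]
wrist_force: [-2.2, 1.4, 9.8]
finger_gap: 0.0311
```

Emit:
{"api": "arm_command", "payload": {"motion": [{"x":0,"y":0,"z":0,"rx":0,"ry":0,"rz":0,"hand":0.1},{"x":0,"y":0,"z":0,"rx":0,"ry":0,"rz":0,"hand":-0.4},{"x":0,"y":0,"z":0,"rx":0,"ry":0,"rz":0,"hand":-1},{"x":0,"y":0,"z":0,"rx":0,"ry":0,"rz":0,"hand":-1},{"x":0,"y":0,"z":-30,"rx":0,"ry":0,"rz":0,"hand":-1},{"x":0,"y":0,"z":-80,"rx":0,"ry":0,"rz":0,"hand":-1},{"x":0,"y":0,"z":-130,"rx":0,"ry":0,"rz":0,"hand":-1},{"x":0,"y":0,"z":-130,"rx":0,"ry":0,"rz":0,"hand":-1}]}}

```text
clock: 23.68
tcp_pos: [0.5347, -0.3219, 0.149]
orientation: [0.003, -0.203, 0.979, -0.003]
wrist_force: [-0.4, -0.3, 0.0]
finger_gap: 0.0851
```

```bash
python3 - <<'E'
from h import *
p=viewer.read_camera('wrist'); save(p,'w12')
delta(.440,.1135,.14,97)
E
```

```text
tcp [ 0.5335 -0.321   0.1463] j6 -1.08 gap 0.0858 F [0.4 0.5 0.2] t 23.73
shift [-87.1 435.8   4.7] rot [-0.2  0.2 16.4]
```

View pics/w12.png

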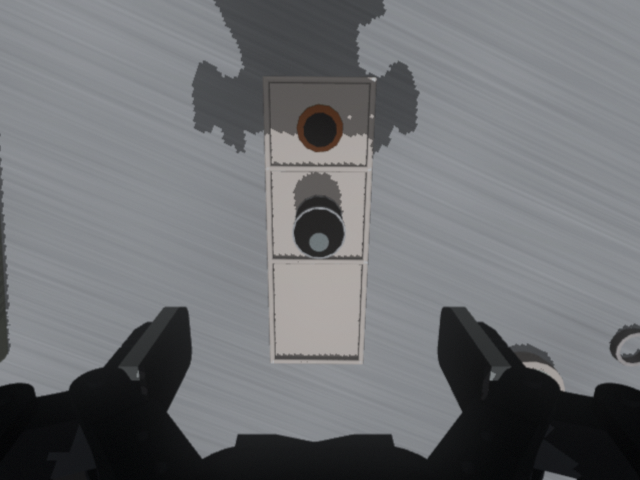

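The bottle (320,128) and the long objective (319,225) both stand in their bays. Now the cube.

Emit:
{"api": "arm_command", "payload": {"motion": [{"x":-87,"y":436,"z":4,"rx":0,"ry":0,"rz":8,"hand":-1},{"x":-87,"y":436,"z":4,"rx":0,"ry":0,"rz":16,"hand":-1},{"x":-87,"y":436,"z":4,"rx":0,"ry":0,"rz":16,"hand":-1},{"x":-87,"y":436,"z":4,"rx":0,"ry":0,"rz":16,"hand":-1},{"x":-87,"y":436,"z":4,"rx":0,"ry":0,"rz":16,"hand":-1},{"x":-87,"y":436,"z":4,"rx":0,"ry":0,"rz":16,"hand":-1},{"x":-87,"y":436,"z":4,"rx":0,"ry":0,"rz":16,"hand":-1},{"x":-87,"y":436,"z":4,"rx":0,"ry":0,"rz":16,"hand":-1},{"x":-87,"y":436,"z":4,"rx":0,"ry":0,"rz":16,"hand":-1},{"x":-87,"y":436,"z":4,"rx":0,"ry":0,"rz":16,"hand":-1}]}}

```text
clock: 24.98
tcp_pos: [0.4387, 0.1135, 0.1394]
orientation: [-0.0, -0.064, 0.998, -0.0]
wrist_force: [-1.2, 0.9, -0.8]
finger_gap: 0.0854
```

```bash
python3 w.py filter_cube w13 .440 .1135 .010 97
```

```text
filter_cube 0.92 [316. 232.] zt 0.0425 topmid [0.438  0.1145] col [61. 74. 67.]
((437.91119384765625, 114.53771209716797), (33.421348571777344, 39.97779846191406), 7.3852338790893555)
tcp [0.4389 0.1133 0.1397] j6 -0.05 gap 0.0854 F [ 0.1 -0.3 -0.5] t 25.07
shift [-1.100e+00  1.000e-01  1.297e+02] rot [-0.  -0.   0.3]
```

View pics/w13.png

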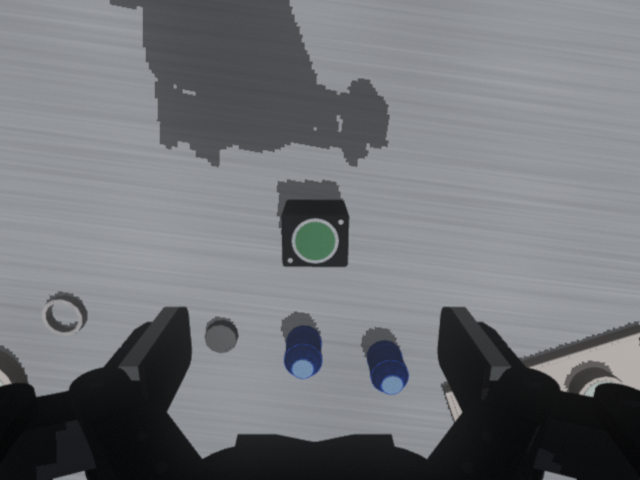

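The cube is at (316,232), square to the jaws (97.4° measured).

Emit:
{"api": "arm_command", "payload": {"motion": [{"x":0,"y":1,"z":60,"rx":0,"ry":0,"rz":0,"hand":-1},{"x":0,"y":1,"z":105,"rx":0,"ry":0,"rz":0,"hand":-1},{"x":0,"y":1,"z":124,"rx":0,"ry":0,"rz":0,"hand":-1},{"x":0,"y":1,"z":129,"rx":0,"ry":0,"rz":0,"hand":-1},{"x":0,"y":1,"z":129,"rx":0,"ry":0,"rz":0,"hand":1},{"x":0,"y":1,"z":129,"rx":0,"ry":0,"rz":0,"hand":1},{"x":0,"y":1,"z":129,"rx":0,"ry":0,"rz":0,"hand":1},{"x":0,"y":1,"z":129,"rx":0,"ry":0,"rz":0,"hand":1},{"x":0,"y":1,"z":129,"rx":0,"ry":0,"rz":0,"hand":1}], "force": 40}}

```text
clock: 26.2
tcp_pos: [0.4397, 0.1156, 0.0122]
orientation: [0.001, -0.065, 0.998, -0.0]
wrist_force: [0.4, -1.0, 5.8]
finger_gap: 0.0392
```

```bash
python3 - <<'E'
from h import *
delta(.600,-.2915,.12,113)
E
```

```text
tcp [0.4397 0.1156 0.0122] j6 -0.05 gap 0.0392 F [ 0.4 -1.   5.8] t 26.2
shift [-106.5 -424.5 -107.3] rot [ -0.1   0.2 -15.6]
```

Emit:
{"api": "arm_command", "payload": {"motion": [{"x":0,"y":0,"z":-50,"rx":0,"ry":0,"rz":0,"hand":1},{"x":0,"y":0,"z":-107,"rx":0,"ry":0,"rz":0,"hand":1},{"x":-8,"y":-34,"z":-107,"rx":0,"ry":0,"rz":-3,"hand":1},{"x":-21,"y":-84,"z":-107,"rx":0,"ry":0,"rz":-6,"hand":1},{"x":-34,"y":-136,"z":-107,"rx":0,"ry":0,"rz":-9,"hand":1},{"x":-48,"y":-190,"z":-107,"rx":0,"ry":0,"rz":-12,"hand":1},{"x":-62,"y":-245,"z":-107,"rx":0,"ry":0,"rz":-16,"hand":1},{"x":-76,"y":-300,"z":-107,"rx":0,"ry":0,"rz":-16,"hand":1},{"x":-89,"y":-355,"z":-107,"rx":0,"ry":0,"rz":-16,"hand":1},{"x":-99,"y":-395,"z":-107,"rx":0,"ry":0,"rz":-16,"hand":1}]}}

```text
clock: 27.45
tcp_pos: [0.5883, -0.2655, 0.1178]
orientation: [0.0, -0.203, 0.979, -0.0]
wrist_force: [-0.9, -0.3, -0.9]
finger_gap: 0.039
```

```bash
python3 - <<'E'
from h import *
p=viewer.read_camera('wrist'); save(p,'w14')
delta(.600,-.2915,.0165,113)
E
```

```text
tcp [ 0.59   -0.2704  0.1176] j6 -0.96 gap 0.0395 F [ 3.9 -5.   0.5] t 27.5
shift [ -0.7 -22.8 101.2] rot [-0.3  0.1  0.2]
```

View pics/w14.png

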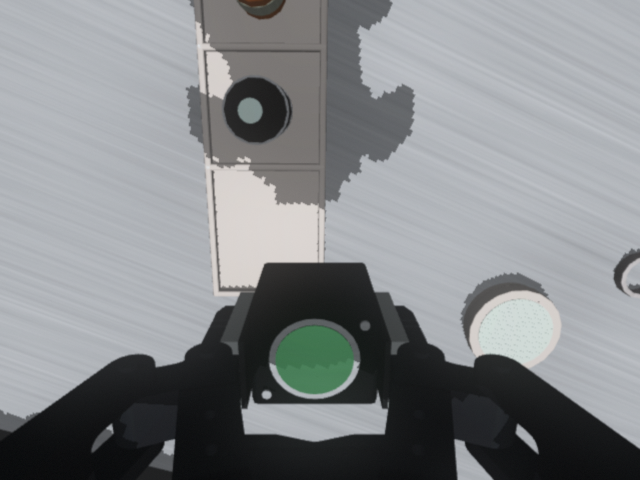

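The cube is held level and still short of the bay; the remaining shift is mainly along tool −y.

Emit:
{"api": "arm_command", "payload": {"motion": [{"x":0,"y":-23,"z":20,"rx":0,"ry":0,"rz":0,"hand":1},{"x":0,"y":-23,"z":40,"rx":0,"ry":0,"rz":0,"hand":1},{"x":0,"y":-23,"z":50,"rx":0,"ry":0,"rz":0,"hand":1},{"x":0,"y":-23,"z":50,"rx":0,"ry":0,"rz":0,"hand":1}]}}

```text
clock: 28.0
tcp_pos: [0.5961, -0.2834, 0.0671]
orientation: [-0.001, -0.203, 0.979, 0.001]
wrist_force: [-0.3, -0.5, -0.3]
finger_gap: 0.0393
```

```bash
python3 - <<'E'
from h import *
delta(.600,-.2915,.0165,113)
E
```

```text
tcp [ 0.5961 -0.2834  0.0671] j6 -0.97 gap 0.0393 F [-0.3 -0.5 -0.3] t 28.0
shift [-0.4 -9.1 50.6] rot [ 0.1 -0.1  0.5]
```

Emit:
{"api": "arm_command", "payload": {"motion": [{"x":0,"y":-9,"z":5,"rx":0,"ry":0,"rz":0,"hand":1},{"x":0,"y":-9,"z":30,"rx":0,"ry":0,"rz":0,"hand":1},{"x":0,"y":-9,"z":45,"rx":0,"ry":0,"rz":0,"hand":1},{"x":0,"y":-9,"z":50,"rx":0,"ry":0,"rz":0,"hand":1},{"x":0,"y":-9,"z":51.5,"rx":0,"ry":0,"rz":0,"hand":1},{"x":0,"y":-9,"z":52,"rx":0,"ry":0,"rz":0,"hand":1},{"x":0,"y":-9,"z":52,"rx":0,"ry":0,"rz":0,"hand":1}]}}

```text
clock: 28.88
tcp_pos: [0.601, -0.2928, 0.0167]
orientation: [0.0, -0.203, 0.979, -0.0]
wrist_force: [-0.1, -0.3, -0.5]
finger_gap: 0.0395
```

Emit:
{"api": "arm_command", "payload": {"motion": [{"x":0,"y":0,"z":1,"rx":0,"ry":0,"rz":0,"hand":1},{"x":0,"y":0,"z":1.5,"rx":0,"ry":0,"rz":0,"hand":1},{"x":0,"y":0,"z":1.5,"rx":0,"ry":0,"rz":0,"hand":1}]}}

```text
clock: 29.25
tcp_pos: [0.6009, -0.2928, 0.0163]
orientation: [0.001, -0.203, 0.979, -0.001]
wrist_force: [-2.7, 1.3, 6.5]
finger_gap: 0.0394
```

Emit:
{"api": "arm_command", "payload": {"motion": [{"x":0,"y":0,"z":0,"rx":0,"ry":0,"rz":0,"hand":-0.2},{"x":0,"y":0,"z":0,"rx":0,"ry":0,"rz":0,"hand":-0.6},{"x":0,"y":0,"z":0,"rx":0,"ry":0,"rz":0,"hand":-1},{"x":0,"y":0,"z":0,"rx":0,"ry":0,"rz":0,"hand":-1},{"x":0,"y":0,"z":-30,"rx":0,"ry":0,"rz":0,"hand":-1},{"x":0,"y":0,"z":-80,"rx":0,"ry":0,"rz":0,"hand":-1},{"x":0,"y":0,"z":-140,"rx":0,"ry":0,"rz":0,"hand":-1},{"x":60,"y":0,"z":-150,"rx":0,"ry":0,"rz":0,"hand":-1},{"x":120,"y":0,"z":-150,"rx":0,"ry":0,"rz":0,"hand":-1},{"x":120,"y":0,"z":-150,"rx":0,"ry":0,"rz":0,"hand":-1}]}}

```text
clock: 30.5
tcp_pos: [0.4869, -0.3414, 0.1648]
orientation: [-0.001, -0.201, 0.98, 0.0]
wrist_force: [0.4, 0.2, -1.1]
finger_gap: 0.0856
```

```bash
python3 - <<'E'
from h import *
p=viewer.read_camera('wrist'); save(p,'w15')
p=viewer.read_camera('scene'); save(p,'s15')
p=viewer.read_camera('top'); save(p,'t15')
E
python3 m.py | grep -v 'tray\|rect'
```

```text
top bench z -0.0
objective_short 0.65 [172. 238.] ztop 0.0439 topmid [0.5746 0.2748] topmean [0.5741 0.2744] n 199 col [73. 73. 73.]
objective_short 0.65 [216. 192.] ztop 0.0406 topmid [0.6584 0.1948] topmean [0.6589 0.1951] n 196 col [119. 110.  65.]
objective_short 0.54 [255. 256.] ztop 0.0399 topmid [0.5305 0.1168] topmean [0.5309 0.1167] n 168 col [ 65.  80. 112.]
objective_long 0.9 [478. 252.] ztop 0.0655 topmid [ 0.5314 -0.3198] topmean [ 0.5321 -0.3197] n 293 col [54. 54. 55.]
dish_small 0.57 [141. 254.] ztop 0.0211 topmid [0.5393 0.3381] topmean [0.54   0.3387] n 265 col [156. 156. 153.]
dish_large 0.95 [374. 224.] ztop 0.0191 topmid [ 0.5967 -0.1194] topmean [ 0.5963 -0.1194] n 730 col [163. 164. 160.]
oil_bottle 0.4 [490. 288.] ztop 0.0465 topmid [ 0.4724 -0.3369] topmean [ 0.472  -0.3349] n 111 col [76. 65. 55.]
scene bench z 0.0001
objective_short 0.96 [490. 300.] ztop 0.0432 topmid [0.5757 0.2758] topmean [0.5763 0.2755] n 454 col [48. 48. 50.]
objective_short 0.86 [386. 262.] ztop 0.0389 topmid [0.534  0.1186] topmean [0.5337 0.1188] n 316 col [ 29.  56. 109.]
objective_short 0.67 [424. 340.] ztop 0.0393 topmid [0.6609 0.196 ] topmean [0.6614 0.1961] n 459 col [132. 114.  26.]
objective_short 0.6 [424. 267.] ztop 0.0389 topmid [0.5376 0.1792] topmean [0.5371 0.1795] n 414 col [ 39.  63. 110.]
objective_long 0.92 [146. 204.] ztop 0.0638 topmid [ 0.5348 -0.317 ] topmean [ 0.5352 -0.3169] n 505 col [32. 31. 33.]
objective_long 0.53 [487. 301.] ztop 0.0432 topmid [0.5761 0.2758] topmean [0.5768 0.2754] n 396 col [42. 43. 45.]
dish_small 0.57 [532. 299.] ztop 0.0197 topmid [0.541  0.3411] topmean [0.542  0.3412] n 501 col [139. 135. 136.]
dish_large 0.89 [235. 259.] ztop 0.018 topmid [ 0.5971 -0.1182] topmean [ 0.5986 -0.118 ] n 956 col [145. 142. 142.]
oil_bottle 0.8 [146. 181.] ztop 0.0625 topmid [ 0.4773 -0.3424] topmean [ 0.4777 -0.3425] n 377 col [72. 56. 43.]
```

View pics/w15.png

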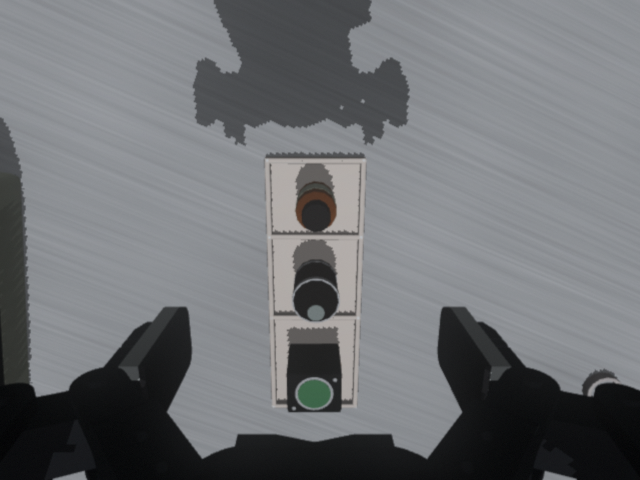

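View pics/s15.png

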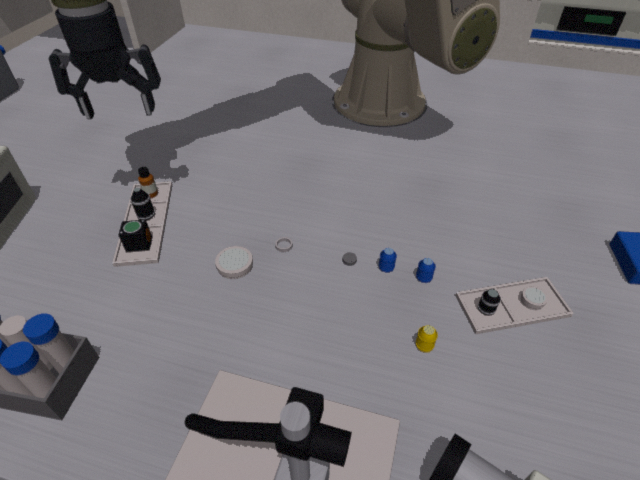

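View pics/t15.png

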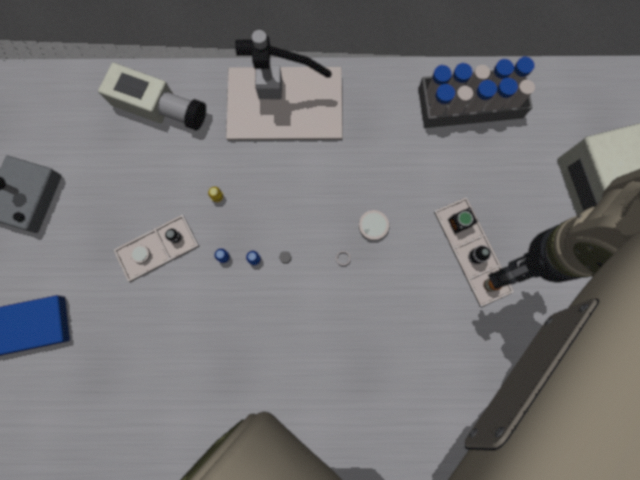

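Everything stands in its own bay, and the decoys, large dish, cap and ring are where they were. The cube wasn't reported by the finder, so I'll check its height and footprint from depth.

```bash
python3 - <<'E'
from h import *
c=np.array([.544,-.3155]); a=np.radians(23.1); ex=np.array([np.cos(a),np.sin(a)]); ey=np.array([-ex[1],ex[0]])
for n in ['scene','top','wrist']:
    p=viewer.read_camera(n); W=cloud(p).reshape(-1,3); W=W[np.isfinite(W[:,2])]
    L=np.c_[(W[:,:2]-c)@ex,(W[:,:2]-c)@ey,W[:,2]]
    m=(L[:,2]>.035)&(L[:,2]<.055)&(abs(L[:,0]-.061)<.04)&(abs(L[:,1])<.04)
    k=L[m]
    print(n,len(k),np.percentile(k[:,2],[5,50,98]).round(4) if len(k) else '',k.min(0).round(4),k.max(0).round(4))
E
```

```text
scene 498 [0.0368 0.0456 0.0478] [ 0.0455 -0.02    0.035 ] [0.0807 0.021  0.0483]
top 390 [0.0399 0.0457 0.0495] [ 0.0447 -0.0217  0.0351] [0.0794 0.0197 0.0503]
wrist 2575 [0.0379 0.045  0.0466] [ 0.042  -0.0199  0.035 ] [0.0774 0.0201 0.0475]
```

The cube is flat: its top is at about 46 mm, which is floor plus 42 mm, and it is centred at x = 62 mm in the largest bay. Handing in.

```bash
python3 -c "
from workcell import hand_in; print(hand_in())"
```

```text
the job is handed in; nothing more can be done
None
```

Both kits are made up and handed in, at about 31 s of the 112 s allowed. I finished the two-bay tray first (short objective, then small dish), then filled the three-bay tray with the oil bottle, long objective and filter cube.

**Positions:** In the last camera views all five stand upright, near the centres of their bays. The large dish stayed where it was, and the blue and yellow look-alikes, cap and ring were not touched.

**Heights:** Each top is at bay floor plus its stated height, so all stand flat. In the scene view:

| Thing | Measured top (mm) | Expected (mm) |
|---|---|---|
| Short objective | 43 | 42 |
| Small dish | 20 (18–19 from the wrist camera) | 18 |
| Bottle | 62.5 | 62 |
| Long objective | 64 | 64 |
| Cube | 46–48 | 46 |

**Checks that failed or disagreed:**
- The finder did not report the cube in its tray, so I checked it from depth data instead.
- The top camera read 1.5–3 mm high throughout. Its bottle reading in the tray (46.5 mm) was wrong because the gripper partly hid the bottle.
- The first move call was refused for missing keys; nothing moved.
- Wrist-force readings at the end of each move stayed under about 12 N.

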